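# Pin the drawbar eye into the doser's yoke

## Robot

A 7-joint arm with a two-finger parallel gripper is mounted at the origin on a cart in front of the work surface, level with it; the furniture and walls round the work are solid. World frame = base frame: x ahead of the robot, y to its left, z up, the work surface at z = 0. Lengths are in m, angles in rad, forces in N, time in s.
With the tool pointing down it reaches from about 0.4 to 0.85 m from the base axis. Payload 10.4 kg.
Tool frame: the origin (TCP) lies midway between the tips of the shut fingers; the grasp point (between the pads) lies 19 mm behind it (r.grasp_offset is the distance from the TCP to the grasp point, in m); x points along the fingers, y is the direction in which the jaws open and shut, and the axes are right-handed (so a half turn about x gives the same grasp; the last joint's range is limited). The gripper opens to 87 mm and grips with 3 to 60 N. Pads are 19 mm wide; open, the fingers measure 117 mm over their backs; the gripper's body (75 mm by 190 mm) begins 51 mm behind the grasp point.
Start: joints at [1.101, 0.332, -0.065, 1.46, 0.022, 1.35, -0.088], TCP at [0.27, -0.564, 0.223] pointing down, gripper open.
Joint ranges: [-2.6, 2.6], [-0.5, 2.12], [-1.47, 1.34], [0.16, 2.42], [-1.27, 4.41], [0.06, 2.06], [-2.6, 2.6]. Speed limits (rad/s): [2.22, 2.22, 2.79, 2.79, 3.14, 3.14, 3.14].

## Interface

Orientations are given as a unit quaternion [x, y, z, w].
In Python, from bench import r, vision, close_job gives the robot as it stands. The module is installed in compiled form; this text tells all that it offers.
- The arm moves only by the shell command python3 -m pendant 'ROWS' [OPENING] [FORCE]. ROWS is text: rows parted by semicolons, each of 6 numbers parted by spaces: the shift along the tool's x, y, z in units of 0.25 m (1.0 is 0.25 m), then the turn, a rotation vector about the tool's x, y, z in units of 1.5 rad (1.0 is 1.5 rad). A call has 1 to 8 rows; each row is the pose to reach, as a shift and turn from the pose commanded when the call began, along the tool's axes at that moment; what a row does not reach only later rows make up. A row lasts 1/10 s, in which the tool goes at most 50 mm and 8.59 degrees, less where a joint would pass 70% of its speed; a pose out of reach is approached as far as the arm can. A call with a number of a shift or a turn outside -1 to 1 is refused whole. A call with a gripper value outside its range is refused whole. OPENING is the gripper command: -1 is shut, 1 is fully open, values between are in proportion, set as the call begins (- or left out, the last holds). The fingers move at their own pace and stop on an object; FORCE is the grip in N (left out, the last holds). Time passes only in rows, so rows that repeat a pose let the fingers close. It gives the time, the measured TCP pose, the force and the opening at its end, in the units of the state.
- r.read_state(): the state, without advancing time (a new reading comes with each control period).
- vision.camera(name): name is "scene" or "top"; returns (picture, depth): 480x640x3 uint8, blue, green, red; 480x640 float32, m along the optical axis (not along the pixel's ray), 0 where there is no reading.
- vision.get_calibration(name): a dict with "camera_matrix" (3x3 intrinsics, pixels), "k1" (the pictures are not rectified: a ray, as slopes to the right and down, at radius r is drawn at 1 + k1 r^2 times it, then the intrinsics apply), "rvec" (rotation vector, rad) and "tvec" (3), from world to camera coordinates, as OpenCV has them. Camera axes: x right, y down, z forward; pixel columns grow to the right and rows downward; lengths in m; the calibration is good to about 2 mm. A picture is of the moment at which its call begins. get_calibration takes no time and is no camera call.
- close_job(): hands the job in, once; it reports no verdict.
The state is a dict: "time": time; "joint_positions": joint angles; "joint_vel": joint speeds; "joint_torque": joint torques, N m; "ee_pos": TCP position; "eef_rot": TCP orientation; "ft_force": force on the tool from outside, world axes, zero at the start; "torque": the same for the moment, N m; "width": finger opening in m.
Only numpy, scipy, OpenCV 4.12 (cv2) and the standard library are available. Lean on these libraries where they do the work, as an engineer would, in place of code of your own. Each camera call takes 0.05 s, during which the arm holds its last target. There are 200 camera calls.

## Task

Couple the paste doser: take the thick clevis pin out of the pin block and pass it down through the upper ear, the drawbar's eye and the lower ear of the yoke, until its flange sits flush on the bush. The eye is hidden between the ears, so slide the drawbar by its black knob and feel for the alignment; work gently, with never more than about 20 N on the coupling. Leave the thin pin in the block and do not disturb the spoon and the loose jar cap lying near.

Things in the scene. Friction and masses are not known exactly. Their poses are not given: they have to be found in the camera images.
- yoke: Fixed steel yoke of a bench-top doser on a 266 x 90 x 6 mm bed plate. Origin on the bore axis at worktop level, z up the bore; x is the way the drawbar slides in. Heights: lower ear 18 to 28 mm, eye bar 30 to 40, upper ear 42 to 54, bush block on it to 70. Ears run x -56 to 55 mm, 48 mm wide, side cheeks close them. A lying pump barrel, 60 mm across, top at 70 mm, is at x 90 to 152 mm.
- bush_top (a point): Centre of the bore's mouth at the top of the square 36 x 36 mm bush block, 70 mm over the worktop: the seat of the pin's flange. The holes in bush, ears and eye are all 13.5 mm, with plain edges. A pin put in first stands on the eye bar, its flange about 28 mm over this seat, held upright by the bush; it drops some 20 mm by itself when the eye comes under it, and then locks the drawbar.
- ball_catch_seat (a point): Spring ball in the lower ear, on the bore axis, 23 mm over the worktop; not visible. It stops a pin that merely drops, its flange then still about 5 to 10 mm above the bush; 5 to 15 N of steady push from above takes the pin past the ball and home.
- knob_top (a point): Top centre of the drawbar's upright black knob, 89 mm over the worktop; 22 mm across in its upper 22 mm, waist 14 mm below. The drawbar moves only along the yoke's x, with about 3 N of friction, and stays where left. The eye is nominally 115 mm ahead (+x) of the knob axis, but it is screwed in: its setting is unknown by 15 mm either way. The bar reaches 54 mm past the eye and closes the bore till then.
- drawbar: The drawbar, a 16 x 8 mm flat bar that carries the knob. Origin at worktop level, 25 mm ahead (+x) of the knob axis; axes as the yoke's. Its origin lies at x = -120 mm in the yoke's frame when fully back and -70 mm when fully in; the eye comes onto the bore axis somewhere between -105 and -75 mm.
- clevis_pin: The thick clevis pin, plain steel, 93 mm long, about 0.06 kg. Origin at the centre of its tip, z along it to its head. Shank 12 mm thick, 58 mm long to the flange's underside, the last 3 mm tapering to 9 mm; flange 26 mm across, 5 mm thick; above it a cylindrical grip 18 mm across, 30 mm long. It hangs by its flange in one of the block's holes, flange underside at 64 mm.
- thin_pin: The thin pin, not wanted: shank 9 mm thick, 44 mm long, flange 24 mm across, grip 12 mm across and 22 mm long. Hangs in the other hole of the block. Origin at its tip, z towards its head.
- pin_block: White plastic block, 50 x 120 x 64 mm, fixed; origin under its centre; two 16 mm square through holes at y = +35 and -35 mm in its own frame.
- spoon: Bystander: steel tasting spoon, 241 mm long, lying flat; origin at its middle.
- loose_cap: Bystander: gold jar cap, 64 mm across, 10 mm high; origin under its centre.
Mind the look-alikes: they are no part of the job. Leave any green look-alike of the clevis_pin alone.

How it is judged:
At the end, for the whole second after the job is handed in: The thick pin stands upright (within 0.06 rad) and at rest in the yoke (tip within 3 mm of the bore axis), through both ears and the eye, its flange within 2.5 mm of the bush top; the drawbar is slid in, its origin 71.5 to 109 mm short of the bore axis (z of clevis_pin in the frame of yoke between 0.009 and 0.0145 m and horizontal distance between clevis_pin and yoke below 0.003 m and angle between clevis_pin's own z axis and vertical below 0.06 rad and x of drawbar in the frame of yoke between -0.109 and -0.0715 m and linear speed of clevis_pin below 0.01 m/s); the robot touches nothing.
It fails at once if the pin and the drawbar's eye are forced against each other with more than 22 N (contact force between clevis_pin and drawbar above 22 N).
It fails at once if the pin is jammed: more than 60 N in all between it and the coupling (both sides of the bore, the ball and the seat added up) (contact force between clevis_pin and yoke above 60 N).
It fails at once if the robot pushes on the coupling (drawbar, knob or yoke) with more than 30 N (contact force between any of the fingers, the arm and yoke above 30 N).
It fails at once if the thin pin is taken out of its hole or pushed more than 15 mm (distance of thin_pin from where it was at the start of the episode above 0.015 m).
It fails at once if the spoon or the loose jar cap is moved more than 25 mm (distance of any of spoon, loose_cap from where it was at the start of the episode above 0.025 m).
It also fails if it takes over 67 s, if anything falls off the work surface, if the arm or the gripper's body presses on something with over 40 N, if the wrist force passes 120 N, or if a joint passes its speed limit or range.

## Working session

There is one attempt and no reset: what is moved stays moved. The work goes in short steps, Python scripts to look and compute and a shell command to move; the robot and the scene stay as the last step left them, time stands still between calls to the robot, and variables do not carry over. Pictures are saved under pics/ and viewed, about 8 in all and at most 12, crops included, and the job is handed in when it is done.

```bash
mkdir -p pics
cat > h.py <<'E'
import numpy as np, cv2
from bench import r, vision
def cal(n):
    c=vision.get_calibration(n); R=cv2.Rodrigues(np.array(c["rvec"],float))[0]; return np.array(c["camera_matrix"],float),float(c["k1"]),R,np.array(c["tvec"],float).ravel()
def slopes(n,uv):
    K,k1,R,t=cal(n); uv=np.atleast_2d(np.array(uv,float))
    d=np.c_[(uv[:,0]-K[0,2])/K[0,0],(uv[:,1]-K[1,2])/K[1,1]]; s=d.copy()
    for _ in range(20): s=d/(1+k1*(s**2).sum(1,keepdims=True))
    return s
def onplane(n,uv,z):
    K,k1,R,t=cal(n); s=slopes(n,uv); d=np.c_[s,np.ones(len(s))]@R; c=-R.T@t
    return c+d*((z-c[2])/d[:,2])[:,None]
def withdepth(n,uv,dep):
    K,k1,R,t=cal(n); s=slopes(n,uv); return (np.c_[s,np.ones(len(s))]*np.array(dep)[:,None]-t)@R
def proj(n,P):
    K,k1,R,t=cal(n); p=np.atleast_2d(P)@R.T+t; s=p[:,:2]/p[:,2:]; s=s*(1+k1*(s**2).sum(1,keepdims=True))
    return s*[K[0,0],K[1,1]]+[K[0,2],K[1,2]]
E
python3 - <<'E'
from h import *
for n in("top","scene"):
    p,d=vision.camera(n); cv2.imwrite(f"pics/{n}0.png",p); np.save(f"pics/{n}0.npy",d)
    K,k1,R,t=cal(n); print(n,K[0,0],k1,-R.T@t, R[2])
print(r.read_state(), r.grasp_offset)
E
```

```text
top 599.794064765759 -0.021675937804734077 [ 0.41995091 -0.3659625   0.95695209] [ 0.11987942 -0.03491022 -0.99217448]
scene 558.0116585152175 0.008663017050016854 [ 0.09059048 -1.11964747  0.50998546] [ 0.43778281  0.76917697 -0.46552443]
{'time': 0.1, 'joint_positions': array([ 1.10139653,  0.33279564, -0.06471573,  1.46084233,  0.02161434,
        1.34988547, -0.0884968 ]), 'joint_vel': array([-0.00160178, -0.00283573,  0.00116901, -0.00252737,  0.00040281,
        0.00056309, -0.00066621]), 'joint_torque': array([ 7.25065784e-04, -6.24547291e+01,  2.42356810e-02, -3.90718603e+01,
       -6.13582903e-02,  3.65581072e-02,  5.11090093e-05]), 'ee_pos': array([ 0.26990793, -0.5633436 ,  0.22184884]), 'eef_rot': array([-0.68941321, -0.15709082,  0.68965038, -0.15625058]), 'ft_force': array([ 0.06524851,  0.40605044, -0.05319827]), 'torque': array([ 0.00463002, -0.02916088,  0.01328687]), 'width': 0.08721654720401142} 0.0187
```

View pics/top0.png

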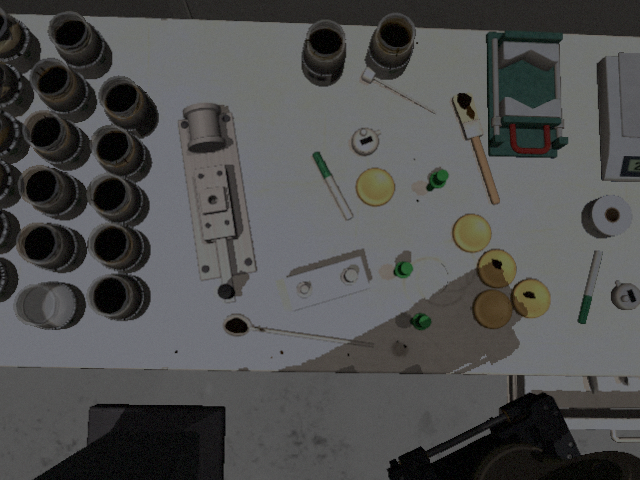

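View pics/scene0.png

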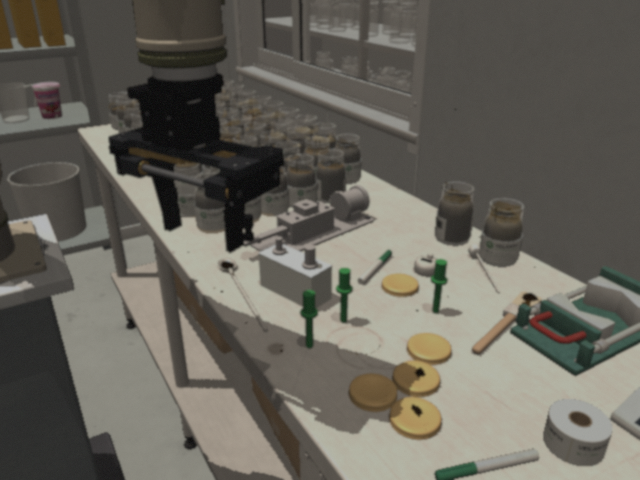

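Run:
```python
from h import *
p=cv2.imread("pics/top0.png"); s=cv2.imread("pics/scene0.png"); 
a=cv2.resize(p[95:355,165:395],None,fx=2.2,fy=2.2,interpolation=cv2.INTER_CUBIC)
b=cv2.resize(s[170:330,200:400],None,fx=2.2,fy=2.2,interpolation=cv2.INTER_CUBIC)
a=cv2.convertScaleAbs(a,alpha=1.5)
c=np.zeros((572,506+0,3),np.uint8); c[:a.shape[0],:a.shape[1]]=a
cv2.imwrite("pics/c1.png",c); cv2.imwrite("pics/c2.png",b)
print("axes", proj("top",[[.3,-.3,0],[.4,-.3,0],[.3,-.2,0]]))
d=np.load("pics/top0.npy")
for n,u in dict(bore=(212,199),knob=(226,291),pinR=(350,273),pinL=(305,289),pump=(205,125)).items():
    w=d[u[1]-3:u[1]+4,u[0]-3:u[0]+4]; print(n, withdepth("top",[u],[np.median(w)]))
print("bore@70",onplane("top",[(212,199)],.07),"knob@89",onplane("top",[(226,291)],.089),"pin",onplane("top",[(350,273),(305,289)],.099))
print(proj("scene",onplane("top",[(350,273)],.099)),proj("scene",onplane("top",[(305,289)],.091)))
```

```text
axes [[252.1836828  391.62214976]
 [254.15710764 326.89825835]
 [187.64937163 390.58246359]]
bore [[ 0.59282888 -0.23356581  0.05311916]]
knob [[ 0.45223614 -0.26413234  0.08847097]]
pinR [[ 0.48128394 -0.44166933  0.09834792]]
pinL [[ 0.45741387 -0.3776371   0.08933208]]
pump [[ 0.70572077 -0.21962267  0.0628283 ]]
bore@70 [[ 0.58960005 -0.23603858  0.07      ]] knob@89 [[ 0.45221647 -0.26419437  0.089     ]] pin [[ 0.48123736 -0.44161183  0.099     ]
 [ 0.45699642 -0.37750701  0.099     ]]
[[310.52253908 244.73511434]] [[278.7254068  237.13514605]]
```

View pics/c1.png

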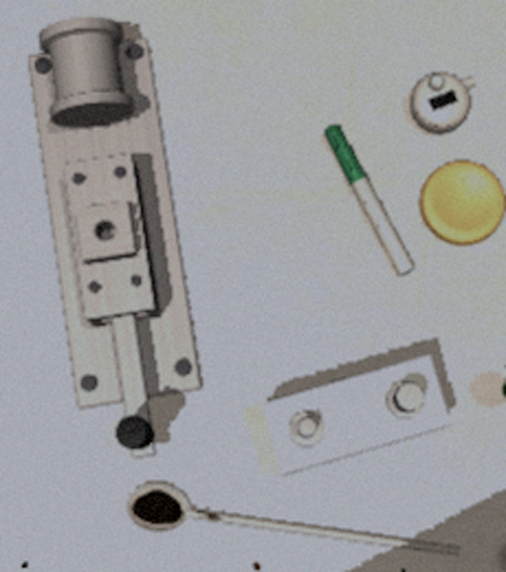

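View pics/c2.png

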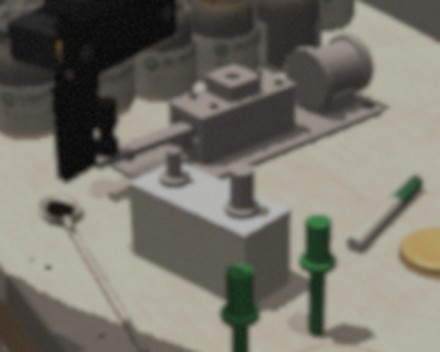

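The top crop shows the block's two pins. The right one at (351,275) in the full picture has the wide grip. The left one at (305,289) has the narrow grip.

The things that could be taken for the thick clevis pin are:
- The steel pin at (351,275), which has the thick, taller grip. This is my choice.
- The thin pin at (305,289).
- Green look-alikes at (403,269), (420,321) and (438,179).

The bore is at (212,199) and the knob at (226,291). The spoon is at (237,325) and the loose cap at (375,187).

```bash
cat > m.py <<'E'
from h import *
from scipy.spatial.transform import Rotation as Ro
def cloud(n,d):
    v,u=np.indices(d.shape); uv=np.c_[u.ravel(),v.ravel()]; return withdepth(n,uv,d.ravel()).reshape(480,640,3)
def comp(m,at):
    k,l=cv2.connectedComponents(m.astype(np.uint8)); i=l[at[1],at[0]]
    return np.argwhere(l==i)[:,::-1].astype(np.float32) if i else None
E
python3 - <<'E'
from m import *
d=np.load("pics/top0.npy"); p=cv2.imread("pics/top0.png"); W=cloud("top",d); z=W[...,2]
def rep(n,m,at,zz):
    c=comp(m,at)
    if c is None: print(n,"none",W[at[1],at[0]]); return
    P=onplane("top",c,zz)[:,:2].astype(np.float32); print(n,len(c),"mean",P.mean(0),"rect",cv2.minAreaRect(P),"circ",cv2.minEnclosingCircle(P))
rep("thick",(z>.085)&(z<.12),(351,275),.099)
rep("thin",(z>.080)&(z<.12),(305,289),.091)
rep("knob",(z>.078)&(z<.1),(226,291),.089)
rep("bush",(z>.062)&(z<.076),(218,190),.070)
rep("bush",(z>.062)&(z<.076),(206,190),.070)
rep("ear",(z>.047)&(z<.076),(218,190),.054)
rep("block",(z>.055)&(z<.12),(327,281),.064)
g=cv2.cvtColor(p,cv2.COLOR_BGR2GRAY)
w=g[193:207,205:221]; print(w)
q=Ro.from_quat(r.read_state()["eef_rot"]).as_matrix(); print(q)
E
```

```text
thick 128 mean [ 0.4788869  -0.44187906] rect ((0.47838956117630005, -0.44165655970573425), (0.017274631187319756, 0.017283080145716667), 0.7931968569755554) circ ((0.478942334651947, -0.4419224262237549), 0.0092910286039114)
thin 54 mean [ 0.45818096 -0.3755958 ] rect ((0.45801955461502075, -0.3754383325576782), (0.010069841518998146, 0.01008784119039774), 1.1848278045654297) circ ((0.4580177664756775, -0.3754412531852722), 0.005581471137702465)
knob 183 mean [ 0.45279774 -0.26217794] rect ((0.45255640149116516, -0.26239320635795593), (0.021455567330121994, 0.020105645060539246), 46.62907028198242) circ ((0.452623188495636, -0.2617785930633545), 0.01132593210786581)
bush 521 mean [ 0.58800083 -0.23669483] rect ((0.5877730250358582, -0.23700547218322754), (0.03749067336320877, 0.03526868298649788), 10.949180603027344) circ ((0.5879175066947937, -0.23684664070606232), 0.024435531347990036)
bush 521 mean [ 0.58800083 -0.23669483] rect ((0.5877730250358582, -0.23700547218322754), (0.03749067336320877, 0.03526868298649788), 10.949180603027344) circ ((0.5879175066947937, -0.23684664070606
[... 869 characters left out ...]
 107 104]
 [105 105  88  51  21  17  17  35  43  37  59  74  88  98 107 111]
 [107 105  88  50  22  18  32  52  56  47  74  86  95  99 104 106]
 [110 106  95  63  25  18  51  60  59  58  66  75  93 101 106 105]
 [105 109 100  81  47  29  43  58  60  56  53  71  98 106 106 106]
 [104 103 103 101  81  54  52  57  59  61  74  89 103 105 106 107]
 [103 104 106 106 100  90  83  80  86  95  97 103 106 105 104 108]
 [106 105 106 107 107 106 107 103 106 109 106 110 106 107 108 107]
 [109 107 107 104 105 105 110 107 107 110 107 108 106 107 106 107]]
[[-5.90353346e-04  4.32117520e-01 -9.01817110e-01]
 [ 1.08443441e-03 -9.01816461e-01 -4.32117918e-01]
 [-9.99999238e-01 -1.23306376e-03  6.37872589e-05]]
```

```bash
cat > go.py <<'E'
import sys
from m import *
s=r.read_state(); M=Ro.from_quat(s["eef_rot"]).as_matrix()
t=np.array([float(x) for x in sys.argv[1:4]]); A=np.radians(10.7)
yt=np.array([np.sin(A),-np.cos(A),0]); X=np.array([0,0,-1.]); T=np.c_[X,yt,np.cross(X,yt)]
print("t",s["time"],"pos",s["ee_pos"].round(4),"F",s["ft_force"].round(2),"w",round(s["width"],4))
print("row",np.r_[M.T@(t-s["ee_pos"])/.25, Ro.from_matrix(M.T@T).as_rotvec()/1.5].round(4))
E
python3 go.py 0.4789 -0.4419 0.13
```

```text
t 0.1 pos [ 0.2699 -0.5633  0.2218] F [ 0.07  0.41 -0.05] w 0.0872
row [ 3.674e-01 -7.640e-02 -9.638e-01  1.734e-01  1.000e-04  8.000e-04]
```

```bash
python3 -m pendant '0 -0.076 -0.964 0.173 0 0;0 -0.076 -0.964 0.173 0 0;0 -0.076 -0.964 0.173 0 0;0 -0.076 -0.964 0.173 0 0;0 -0.076 -0.964 0.173 0 0;0.18 -0.076 -0.964 0.173 0 0;0.36 -0.076 -0.964 0.173 0 0;0.36 -0.076 -0.964 0.173 0 0' 0.15 10; python3 go.py 0.4789 -0.4419 0.073
```

```text
time: 0.9
ee_pos: [0.4762, -0.4396, 0.1257]
eef_rot: [-0.701, -0.069, 0.707, -0.064]
ft_force: [-0.4, 1.0, 0.5]
width: 0.05
t 0.9 pos [ 0.4762 -0.4396  0.1257] F [-0.37  1.    0.52] w 0.05
row [ 0.2105  0.013  -0.0106  0.0009  0.0049  0.0059]
```

```bash
python3 -m pendant '0.02 0 0 0 0 0;0.02 0 0 0 0 0;0.02 0 0 0 0 0' ; python3 go.py 0.4789 -0.4419 0.073
python3 - <<'E'
from m import *
p,d=vision.camera("scene"); q,_=vision.camera("top")
a=cv2.resize(p[130:330,200:400],None,fx=2,fy=2); b=cv2.resize(q[200:400,250:450],None,fx=2,fy=2)
cv2.imwrite("pics/c3.png",cv2.convertScaleAbs(np.hstack([a,b]),alpha=1.4))
P=np.array([[.4789,-.4419,.099]]); print(proj("scene",P),proj("top",P))
E
```

```text
time: 1.2
ee_pos: [0.48, -0.4433, 0.13]
eef_rot: [0.705, 0.065, -0.703, 0.067]
ft_force: [-0.6, -0.2, -0.8]
width: 0.0496
t 1.2 pos [ 0.48   -0.4433  0.13  ] F [-0.64 -0.25 -0.84] w 0.0496
row [ 0.2281 -0.0071  0.0038  0.     -0.0015 -0.0018]
[[309.33737971 245.1636526 ]] [[350.17961602 274.62996785]]
```

View pics/c3.png

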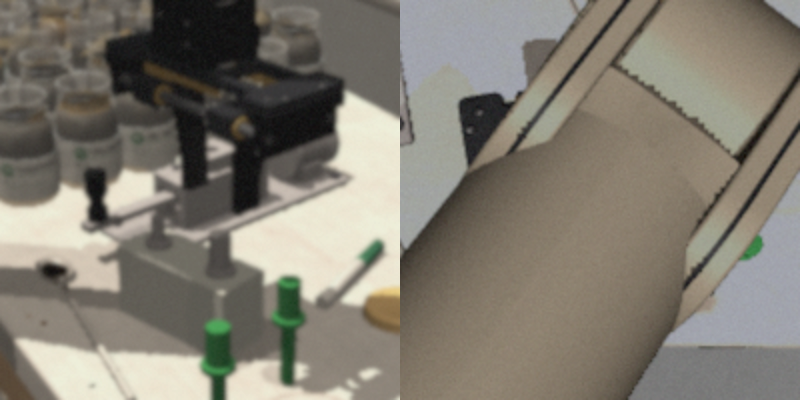

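The fingers straddle the thick pin's grip: in the crop they are at x 193 and 244, with the pin at (219,232). The thin pin stays clear.

```bash
python3 -m pendant '0.05 0 0 0 0 0;0.1 0 0 0 0 0;0.15 0 0 0 0 0;0.2 0 0 0 0 0;0.228 0 0 0 0 0;0.228 0 0 0 0 0;0.228 0 0 0 0 0' ; python3 go.py 0.4789 -0.4419 0.073
```

```text
time: 2.0
ee_pos: [0.4793, -0.4425, 0.0706]
eef_rot: [0.704, 0.066, -0.704, 0.066]
ft_force: [-0.1, 0.4, 0.0]
width: 0.0501
t 2.0 pos [ 0.4793 -0.4425  0.0706] F [-0.11  0.41  0.03] w 0.0501
row [-0.0094 -0.0026  0.0012  0.0003 -0.0001 -0.0001]
```

```bash
python3 -m pendant '-0.012 -0.0025 0.0012 0 0 0;-0.012 -0.0025 0.0012 0 0 0;-0.012 -0.0025 0.0012 0 0 0;-0.012 -0.0025 0.0012 0 0 0;-0.012 -0.0025 0.0012 0 0 0;-0.012 -0.0025 0.0012 0 0 0;-0.012 -0.0025 0.0012 0 0 0' -1 10; python3 go.py 0.4789 -0.4419 0.2
```

```text
time: 2.7
ee_pos: [0.4789, -0.4424, 0.0738]
eef_rot: [0.704, 0.066, -0.704, 0.066]
ft_force: [1.6, -2.5, 0.1]
width: 0.0174
t 2.7 pos [ 0.4789 -0.4424  0.0738] F [ 1.64 -2.5   0.12] w 0.0174
row [-5.047e-01 -1.500e-03 -5.000e-04  2.000e-04 -3.000e-04 -8.000e-04]
```

```bash
python3 -m pendant '-0.06 0 0 0 0 0;-0.14 0 0 0 0 0;-0.25 0 0 0 0 0;-0.36 0 0 0 0 0;-0.44 0 0 0 0 0;-0.44 0 0 0 0 0;-0.44 0 0 0 0 0' ; python3 go.py 0.588 -0.2367 0.173
```

```text
time: 3.4
ee_pos: [0.4788, -0.4415, 0.1835]
eef_rot: [0.704, 0.066, -0.704, 0.066]
ft_force: [0.0, -0.1, -1.7]
width: 0.0178
t 3.4 pos [ 0.4788 -0.4415  0.1835] F [ 0.03 -0.1  -1.7 ] w 0.0178
row [ 4.220e-02 -7.232e-01 -5.820e-01  5.000e-04 -0.000e+00  2.000e-04]
```

```bash
python3 -m pendant '0 -0.06 -0.05 0 0 0;0 -0.18 -0.14 0 0 0;0 -0.32 -0.25 0 0 0;0 -0.46 -0.37 0 0 0;0 -0.6 -0.48 0 0 0;0 -0.69 -0.555 0 0 0;0.03 -0.722 -0.582 0 0 0;0.042 -0.723 -0.582 0 0 0' >/dev/null; python3 -m pendant '0 0 0 0 0 0;0 0 0 0 0 0;0 0 0 0 0 0;0 0 0 0 0 0'; python3 go.py 0.588 -0.2367 0.173
python3 - <<'E'
from m import *
p,d=vision.camera("scene"); q,e=vision.camera("top"); np.save("pics/s4.npy",d); cv2.imwrite("pics/s4.png",p); cv2.imwrite("pics/t4.png",q)
a=cv2.resize(p[110:260,230:400],None,fx=3.5,fy=3.5,interpolation=cv2.INTER_CUBIC)
cv2.imwrite("pics/c4.png",cv2.convertScaleAbs(a,alpha=1.4))
b=np.array([.588,-.2367]); P=np.array([[*b,z] for z in(.07,.105,.134,.16,.168)]); print(proj("scene",P))
E
```

```text
time: 4.6
ee_pos: [0.5878, -0.2382, 0.1733]
eef_rot: [0.704, 0.065, -0.704, 0.066]
ft_force: [1.0, 0.0, 0.3]
width: 0.0173
t 4.6 pos [ 0.5878 -0.2382  0.1733] F [0.99 0.03 0.29] w 0.0173
row [ 0.0012 -0.0059 -0.0021 -0.0006 -0.0001 -0.0003]
[[305.14292323 203.42317352]
 [304.89943044 186.87060669]
 [304.69201519 172.77235367]
 [304.50151216 159.82507983]
 [304.44200628 155.78112667]]
```

View pics/c4.png

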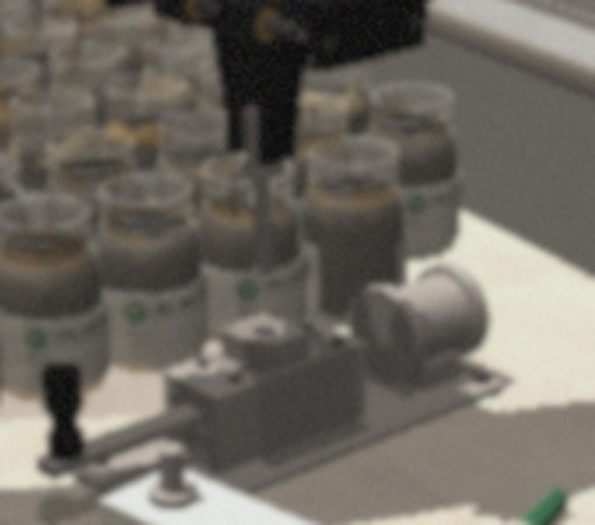

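The scene crop shows the pin hanging upright over the bush. The shank is at column 263 with the tip at row 270, and the bore is near (267,325) in the crop. I'll check the sideways offset once with scene depth.

```bash
python3 - <<'E'
from m import *
d=np.load("pics/s4.npy"); W=cloud("scene",d)
b=np.array([.588,-.2367]); rel=W[...,:2]-b; h=np.hypot(*np.moveaxis(rel,-1,0)); z=W[...,2]
e=np.array([.869,-.495]); f=np.array([.495,.869])
for lo,hi in((.108,.128),(.108,.118),(.118,.128)):
    m=(h<.02)&(z>lo)&(z<hi); Q=rel[m]; print("shank",m.sum(),"side",(Q@e).mean(),np.percentile(Q@e,[2,98]),"fwd",np.percentile(Q@f,[5,50,95]))
m=(h<.03)&(z>.066)&(z<.075); Q=rel[m].astype(np.float32); print("bush",m.sum(),cv2.minAreaRect(Q),Q.mean(0))
m=(h<.03)&(z>.058)&(z<.075); Q=rel[m].astype(np.float32); print("bush",m.sum(),cv2.minAreaRect(Q))
print("shank meanxy rel tcp", r.read_state()["ee_pos"][:2]-b)
E
python3 go.py .588 -.2367 .152
```

```text
shank 61 side -0.0005736967055965997 [-0.00551436  0.0043277 ] fwd [-0.01079595 -0.00801701 -0.00492245]
shank 27 side -0.0007076237852879053 [-0.00554081  0.0041727 ] fwd [-0.01099474 -0.00801701 -0.00520215]
shank 34 side -0.0004673428481946802 [-0.00537023  0.00434006] fwd [-0.01064038 -0.00805043 -0.00436875]
bush 152 ((-0.0019569937139749527, -0.0009274184703826904), (0.03925460949540138, 0.04149256646633148), 12.264643669128418) [-0.00134648 -0.00242374]
bush 254 ((-0.0019078422337770462, -0.0011535175144672394), (0.03925460949540138, 0.04195532575249672), 12.264643669128418)
shank meanxy rel tcp [-2.62323161e-05 -9.72637574e-04]
t 4.7 pos [ 0.588  -0.2377  0.1733] F [ 0.46 -0.2  -0.51] w 0.0177
row [ 0.0851 -0.0038 -0.0008 -0.0001 -0.0002 -0.0002]
```

```bash
python3 -m pendant '0.03 -0.004 -0.001 0 0 0;0.06 -0.004 -0.001 0 0 0;0.09 -0.004 -0.001 0 0 0;0.12 -0.004 -0.001 0 0 0;0.12 -0.004 -0.001 0 0 0;0.12 -0.004 -0.001 0 0 0;0.12 -0.004 -0.001 0 0 0;0.12 -0.004 -0.001 0 0 0' ; python3 go.py .588 -.2366 .141
```

```text
time: 5.5
ee_pos: [0.5884, -0.2362, 0.1435]
eef_rot: [0.704, 0.066, -0.704, 0.066]
ft_force: [-0.0, -0.7, 0.0]
width: 0.0178
t 5.5 pos [ 0.5884 -0.2362  0.1435] F [-0.02 -0.74  0.01] w 0.0178
row [ 0.0101  0.0012  0.0019  0.0003 -0.0005 -0.0003]
```

```bash
python3 -m pendant '0 0 0 0 0 0;0 0 0 0 0 0;0.008 0 0 0 0 0;0.012 0 0 0 0 0;0.016 0 0 0 0 0;0.02 0 0 0 0 0;0.02 0 0 0 0 0;0.02 0 0 0 0 0' ; python3 go.py .588 -.2366 .135
```

```text
time: 6.3
ee_pos: [0.5882, -0.2361, 0.1381]
eef_rot: [0.704, 0.066, -0.704, 0.066]
ft_force: [-0.2, 0.0, -1.0]
width: 0.0175
t 6.3 pos [ 0.5882 -0.2361  0.1381] F [-0.2   0.04 -1.03] w 0.0175
row [ 0.0122  0.0018  0.0011  0.0004 -0.     -0.    ]
```

```bash
python3 -m pendant '0.004 0.001 0.001 0 0 0;0.008 0.001 0.001 0 0 0;0.012 0.001 0.001 0 0 0;0.016 0.001 0.001 0 0 0;0.016 0.001 0.001 0 0 0;0.016 0.001 0.001 0 0 0' ; python3 go.py .588 -.2366 .130
```

```text
time: 6.9
ee_pos: [0.588, -0.2364, 0.1341]
eef_rot: [0.704, 0.066, -0.704, 0.066]
ft_force: [0.2, -0.0, 0.0]
width: 0.0176
t 6.9 pos [ 0.588  -0.2364  0.1341] F [ 0.24 -0.    0.02] w 0.0176
row [ 0.0163  0.0008  0.0001  0.0004 -0.0001 -0.0001]
```

Tip about 4 mm into the bore with no force. I'll go on gently.

```bash
python3 -m pendant '0.006 0 0 0 0 0;0.012 0 0 0 0 0;0.018 0 0 0 0 0;0.024 0 0 0 0 0;0.024 0 0 0 0 0;0.024 0 0 0 0 0' ; python3 go.py .588 -.2366 .130
```

```text
time: 7.5
ee_pos: [0.5879, -0.2364, 0.128]
eef_rot: [-0.704, -0.066, 0.704, -0.066]
ft_force: [0.5, -0.1, -1.1]
width: 0.0174
t 7.5 pos [ 0.5879 -0.2364  0.128 ] F [ 0.47 -0.1  -1.11] w 0.0174
row [-0.0081  0.0008 -0.0002  0.0004  0.      0.    ]
```

```bash
python3 -m pendant '0.01 0 0 0 0 0;0.02 0 0 0 0 0;0.03 0 0 0 0 0;0.04 0 0 0 0 0;0.05 0 0 0 0 0;0.06 0 0 0 0 0;0.06 0 0 0 0 0;0.06 0 0 0 0 0' ; python3 go.py .588 -.2366 .108
```

```text
time: 8.3
ee_pos: [0.5879, -0.2365, 0.113]
eef_rot: [-0.704, -0.066, 0.704, -0.066]
ft_force: [0.6, -0.2, -1.6]
width: 0.0174
t 8.3 pos [ 0.5879 -0.2365  0.113 ] F [ 0.63 -0.21 -1.58] w 0.0174
row [ 0.0198  0.0006 -0.0003  0.0003  0.0001 -0.    ]
```

```bash
python3 -m pendant '0.005 0 0 0 0 0;0.01 0 0 0 0 0;0.014 0 0 0 0 0;0.014 0 0 0 0 0;0.014 0 0 0 0 0' ; python3 -m pendant '0 0 0 0 0 0;0 0 0 0 0 0;0 0 0 0 0 0;0 0 0 0 0 0;0 0 0 0 0 0' 0.0; python3 go.py .588 -.2366 .2
```

```text
time: 8.8
ee_pos: [0.5879, -0.2365, 0.1095]
eef_rot: [0.704, 0.066, -0.704, 0.066]
ft_force: [1.6, -1.1, -0.9]
width: 0.0179
time: 9.3
ee_pos: [0.5879, -0.2364, 0.1096]
eef_rot: [-0.704, -0.066, 0.704, -0.066]
ft_force: [-0.5, -0.1, 0.2]
width: 0.0422
t 9.3 pos [ 0.5879 -0.2364  0.1096] F [-0.48 -0.14  0.18] w 0.0422
row [-3.617e-01  1.000e-03 -1.000e-04  4.000e-04  0.000e+00 -0.000e+00]
```

```bash
python3 -m pendant '-0.06 0 0 0 0 0;-0.16 0 0 0 0 0;-0.26 0 0 0 0 0;-0.32 0 0.06 0 0 0;-0.32 0 0.2 0 0 0;-0.32 0 0.36 0 0 0;-0.32 0 0.5 0 0 0;-0.32 0 0.55 0 0 0' ; python3 -m pendant '0 0 0 0 0 0;0 0 0 0 0 0;0 0 0 0 0 0'; python3 go.py .4527 -.2621 .061
python3 - <<'E'
from m import *
p,d=vision.camera("scene"); q,e=vision.camera("top")
a=cv2.resize(p[110:260,230:400],None,fx=2.6,fy=2.6,interpolation=cv2.INTER_CUBIC)
b=cv2.resize(q[150:300,160:310],None,fx=2.6,fy=2.6,interpolation=cv2.INTER_CUBIC)
cv2.imwrite("pics/c5.png",cv2.convertScaleAbs(np.hstack([a[:390],b[:390]]),alpha=1.4))
E
```

```text
time: 10.1
ee_pos: [0.4501, -0.2635, 0.191]
eef_rot: [0.704, 0.065, -0.704, 0.066]
ft_force: [0.1, -0.0, 0.9]
width: 0.0434
time: 10.4
ee_pos: [0.4542, -0.2613, 0.1898]
eef_rot: [0.704, 0.067, -0.704, 0.067]
ft_force: [0.7, -0.5, 0.6]
width: 0.0436
t 10.4 pos [ 0.4542 -0.2613  0.1898] F [ 0.66 -0.49  0.62] w 0.0436
row [ 5.152e-01  2.000e-03  7.100e-03  1.500e-03 -5.000e-04  0.000e+00]
```

View pics/c5.png

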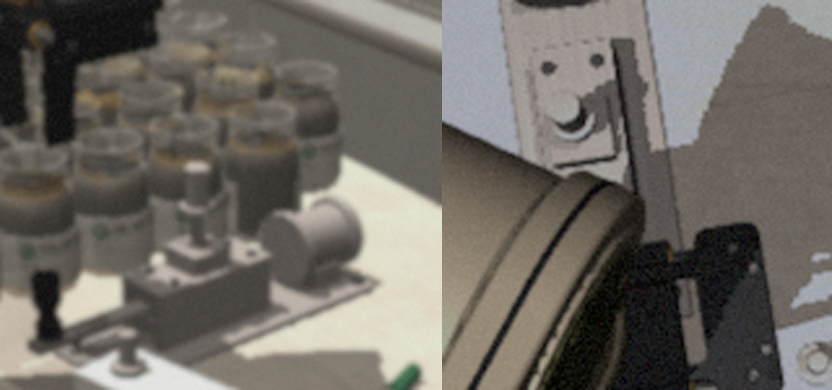

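The pin stands upright in the bush, with its head at (197,170) in the left half of the crop. The top camera also sees it, at (565,110) in the right half, so I can watch its height. Now the knob.

```bash
python3 -m pendant '0.08 0 0.004 0 0 0;0.18 0 0.004 0 0 0;0.28 0 0.004 0 0 0;0.38 0 0.004 0 0 0;0.46 0 0.004 0 0 0;0.51 0 0.004 0 0 0;0.51 0 0.004 0 0 0;0.51 0 0.004 0 0 0'; python3 go.py .4527 -.2621 .061;  python3 -m pendant '0 0 0 0 0 0;0 0 0 0 0 0;0 0 0 0 0 0;0 0 0 0 0 0;0 0 0 0 0 0' -1 8
cat > w.py <<'E'
from m import *
s=r.read_state(); q,e=vision.camera("top"); W=cloud("top",e); h=np.hypot(W[...,0]-.588,W[...,1]+.2367); m=(h<.016)&(W[...,2]>.078); v,u=np.nonzero(m)
A=np.radians(10.7); ax=np.array([np.cos(A),np.sin(A),0]); b=np.array([.588,-.2367,0])
print("t",s["time"],"tcp along",round((s["ee_pos"]-b)@ax*1000,1),"z",s["ee_pos"][2].round(4),"F",s["ft_force"].round(1),"Fax",(s["ft_force"]@ax).round(1),"pin top z",np.percentile(W[m][:,2],[50,90]).round(4) if m.sum() else None,m.sum())
E
python3 w.py
```

```text
time: 11.3
ee_pos: [0.4524, -0.2622, 0.0626]
eef_rot: [0.704, 0.066, -0.704, 0.066]
ft_force: [-0.0, -0.4, 1.0]
width: 0.0434
t 11.3 pos [ 0.4524 -0.2622  0.0626] F [-0.02 -0.39  1.  ] w 0.0434
row [ 0.0064 -0.0002 -0.0011  0.0006 -0.0003 -0.0001]
time: 11.8
ee_pos: [0.4523, -0.2631, 0.0626]
eef_rot: [0.704, 0.065, -0.704, 0.066]
ft_force: [1.0, -4.0, 1.6]
width: 0.0216
t 11.8 tcp along -138.2 z 0.0626 F [ 1.  -4.   1.6] Fax 0.2 pin top z [0.1264 0.1333] 273
```

```bash
python3 -m pendant '0 0.004 -0.004 0 0 0;0 0.004 -0.008 0 0 0;0 0.004 -0.012 0 0 0;0 0.004 -0.016 0 0 0;0 0.004 -0.02 0 0 0;0 0.004 -0.024 0 0 0;0 0.004 -0.028 0 0 0;0 0.004 -0.028 0 0 0' >/dev/null; python3 w.py
```

```text
t 12.65 tcp along -131.6 z 0.0625 F [-3.1 -1.5  6.8] Fax -3.3 pin top z [0.1285 0.1332] 262
```

```bash
python3 -m pendant '0 0 -0.004 0 0 0;0 0 -0.008 0 0 0;0 0 -0.012 0 0 0;0 0 -0.016 0 0 0;0 0 -0.016 0 0 0' >/dev/null; python3 w.py
```

```text
t 13.2 tcp along -127.5 z 0.0625 F [-3.1 -1.5  6.9] Fax -3.3 pin top z [0.1285 0.1331] 260
```

```bash
python3 -m pendant '0 0 -0.004 0 0 0;0 0 -0.008 0 0 0;0 0 -0.012 0 0 0;0 0 -0.016 0 0 0;0 0 -0.016 0 0 0' >/dev/null; python3 w.py
```

```text
t 13.75 tcp along -124.2 z 0.0625 F [-5.  -0.7  8.3] Fax -5.0 pin top z [0.1088 0.1138] 253
```

```bash
python3 -m pendant '0 0 -0.004 0 0 0;0 0 -0.008 0 0 0;0 0 -0.012 0 0 0;0 0 -0.012 0 0 0' >/dev/null; python3 w.py
```

```text
t 14.2 tcp along -122.8 z 0.0618 F [-8.9 -1.5  7. ] Fax -9.0 pin top z [0.1094 0.1137] 251
```

The pin dropped into the eye: its head went from 133 to 114 mm and the bar is locked. I'll back off the pressure to roughly centre the eye, then let go.

```bash
python3 -m pendant '0 0 0.004 0 0 0;0 0 0.008 0 0 0;0 0 0.012 0 0 0;0 0 0.012 0 0 0' >/dev/null; python3 w.py
```

```text
t 14.65 tcp along -123.2 z 0.0619 F [ 2.2 -2.9 -3.1] Fax 1.6 pin top z [0.107  0.1136] 259
```

```bash
python3 -m pendant '0 0 0.003 0 0 0;0 0 0.003 0 0 0;0 0 0.003 0 0 0' >/dev/null; python3 w.py;  python3 -m pendant '0 0 0 0 0 0;0 0 0 0 0 0;0 0 0 0 0 0;0 0 0 0 0 0;0 0 0 0 0 0' 0; python3 w.py
```

```text
t 15.0 tcp along -124.0 z 0.062 F [ 3.5 -2.5 -5.1] Fax 3.0 pin top z [0.108  0.1138] 257
time: 15.55
ee_pos: [0.466, -0.2604, 0.0621]
eef_rot: [-0.704, -0.066, 0.704, -0.066]
ft_force: [0.0, -0.1, 0.9]
width: 0.0428
t 15.55 tcp along -124.3 z 0.0621 F [ 0.  -0.1  0.9] Fax 0.0 pin top z [0.1078 0.114 ] 253
```

```bash
python3 -m pendant '-0.08 0 0 0 0 0;-0.18 0 0 0 0 0;-0.28 0 0 0 0 0;-0.36 0 -0.03 0 0 0;-0.36 0 -0.15 0 0 0;-0.36 0 -0.3 0 0 0;-0.36 0 -0.44 0 0 0;-0.36 0 -0.495 0 0 0' >/dev/null; python3 -m pendant '0 0 0 0 0 0;0 0 0 0 0 0;0 0 0 0 0 0;0 0 0 0 0 0;0 0 0 0 0 0' -1 20; python3 go.py .588 -.2366 .122
```

```text
time: 16.9
ee_pos: [0.5871, -0.238, 0.1524]
eef_rot: [0.704, 0.066, -0.704, 0.066]
ft_force: [-0.2, -0.2, -0.4]
width: 0.011
t 16.9 pos [ 0.5871 -0.238   0.1524] F [-0.25 -0.19 -0.36] w 0.011
row [ 1.215e-01 -4.900e-03 -4.500e-03 -2.000e-04 -1.000e-04 -3.000e-04]
```

```bash
python3 -m pendant '0.03 -0.004 -0.004 0 0 0;0.06 -0.004 -0.004 0 0 0;0.09 -0.004 -0.004 0 0 0;0.12 -0.004 -0.004 0 0 0;0.12 -0.004 -0.004 0 0 0;0.12 -0.004 -0.004 0 0 0;0.12 -0.004 -0.004 0 0 0'; python3 go.py .588 -.2366 .115
```

```text
time: 17.6
ee_pos: [0.5887, -0.2364, 0.1224]
eef_rot: [0.704, 0.066, -0.704, 0.066]
ft_force: [0.2, -0.4, 0.9]
width: 0.0006
t 17.6 pos [ 0.5887 -0.2364  0.1224] F [ 0.24 -0.44  0.88] w 0.0006
row [ 0.0297  0.0002  0.0029  0.0004 -0.0004 -0.0002]
```

Next I'll press down at 1 mm per row and watch Fz.

```bash
python3 -m pendant '0.008 0 0.002 0 0 0;0.016 0 0.002 0 0 0;0.024 0 0.002 0 0 0;0.03 0 0.002 0 0 0;0.034 0 0.002 0 0 0;0.038 0 0.002 0 0 0;0.038 0 0.002 0 0 0'; python3 go.py .588 -.2366 .107
```

```text
time: 18.3
ee_pos: [0.5882, -0.2365, 0.1128]
eef_rot: [0.704, 0.066, -0.704, 0.066]
ft_force: [-0.5, -0.5, 3.1]
width: 0.0001
t 18.3 pos [ 0.5882 -0.2365  0.1128] F [-0.51 -0.46  3.13] w 0.0001
row [ 0.0232  0.0003  0.0008  0.0004 -0.0004 -0.0002]
```

```bash
python3 -m pendant '0.003 0 0 0 0 0;0.006 0 0 0 0 0;0.009 0 0 0 0 0;0.009 0 0 0 0 0'; python3 go.py .588 -.2366 .107
```

```text
time: 18.7
ee_pos: [0.5881, -0.2365, 0.1105]
eef_rot: [0.704, 0.066, -0.704, 0.066]
ft_force: [-0.4, -0.4, 3.7]
width: 0.0002
t 18.7 pos [ 0.5881 -0.2365  0.1105] F [-0.38 -0.37  3.68] w 0.0002
row [ 0.0141  0.0003  0.0005  0.0003 -0.0003 -0.0002]
```

```bash
python3 -m pendant '0.003 0 0 0 0 0;0.006 0 0 0 0 0;0.009 0 0 0 0 0;0.009 0 0 0 0 0'; python3 go.py .588 -.2366 .107
```

```text
time: 19.1
ee_pos: [0.588, -0.2366, 0.1081]
eef_rot: [0.704, 0.066, -0.704, 0.066]
ft_force: [-0.8, -1.6, 3.4]
width: 0.0004
t 19.1 pos [ 0.588  -0.2366  0.1081] F [-0.85 -1.55  3.41] w 0.0004
row [ 0.0044  0.0002 -0.      0.0003 -0.0001 -0.0002]
```

```bash
python3 -m pendant '0.003 0 0 0 0 0;0.006 0 0 0 0 0;0.009 0 0 0 0 0;0.009 0 0 0 0 0'; python3 go.py .588 -.2366 .105
```

```text
time: 19.5
ee_pos: [0.588, -0.2366, 0.1059]
eef_rot: [0.704, 0.066, -0.704, 0.066]
ft_force: [0.9, -1.9, 4.1]
width: 0.0003
t 19.5 pos [ 0.588  -0.2366  0.1059] F [ 0.89 -1.89  4.06] w 0.0003
row [ 0.0035 -0.0002  0.      0.0003 -0.0001 -0.0003]
```

```bash
python3 -m pendant '0.003 0 0 0 0 0;0.006 0 0 0 0 0;0.006 0 0 0 0 0'; python3 go.py .588 -.2366 .105
```

```text
time: 19.8
ee_pos: [0.5885, -0.2368, 0.1056]
eef_rot: [0.705, 0.066, -0.704, 0.066]
ft_force: [-2.5, -0.6, 12.1]
width: 0.0006
t 19.8 pos [ 0.5885 -0.2368  0.1056] F [-2.54 -0.61 12.09] w 0.0006
row [ 0.0023 -0.0013  0.0016  0.0002 -0.0008 -0.0008]
```

Force is up at about 105.5 mm, which is the seated height. I'll retract and check.

```bash
python3 -m pendant '-0.04 0 0 0 0 0;-0.14 0 0 0 0 0;-0.26 0 0 0 0 0;-0.36 0 0 0 0 0;-0.4 0 0.1 0 0 0;-0.4 0 0.26 0 0 0;-0.4 0 0.42 0 0 0;-0.4 0 0.52 0 0 0' >/dev/null;  python3 -m pendant '0 0 0.1 0 0 0;0 0 0.2 0 0 0;0 0 0.2 0 0 0;0 0 0.2 0 0 0;0 0 0.2 0 0 0'; python3 w.py
python3 - <<'E'
from m import *
p,d=vision.camera("scene"); q,e=vision.camera("top")
W=cloud("top",e); h=np.hypot(W[...,0]-.588,W[...,1]+.2367); m=(h<.02)&(W[...,2]>.09); P=W[m]; print("head centre",P[:,:2].mean(0),"top",np.percentile(P[:,2],[50,90]))
m=(h<.024)&(W[...,2]>.06)&(W[...,2]<.09); print("levels",np.histogram(W[m][:,2],bins=np.arange(.06,.092,.002)))
a=cv2.resize(p[110:260,230:400],None,fx=2.6,fy=2.6,interpolation=cv2.INTER_CUBIC)
b=cv2.resize(q[150:300,160:310],None,fx=2.6,fy=2.6,interpolation=cv2.INTER_CUBIC)
cv2.imwrite("pics/c6.png",cv2.convertScaleAbs(np.hstack([a[:390],b[:390]]),alpha=1.4))
E
```

```text
time: 21.1
ee_pos: [0.4118, -0.2694, 0.2042]
eef_rot: [0.704, 0.067, -0.704, 0.066]
ft_force: [-1.0, 0.1, -0.6]
width: 0.0009
t 21.1 tcp along -179.2 z 0.2042 F [-1.   0.1 -0.6] Fax -1.0 pin top z [0.1037 0.1063] 161
head centre [ 0.58741129 -0.23713057] top [0.10393426 0.10616797]
levels (array([  8,   7,  11,  62, 154,  87,  34,  45,   9,   5,   3,   2,   3,
         2,   3]), array([0.06 , 0.062, 0.064, 0.066, 0.068, 0.07 , 0.072, 0.074, 0.076,
       0.078, 0.08 , 0.082, 0.084, 0.086, 0.088, 0.09 ]))
```

View pics/c6.png

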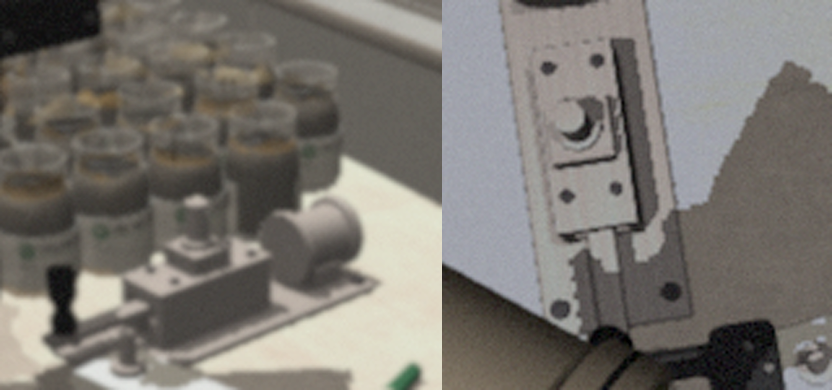

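The crop shows the flange down on the bush: the head is at (200,215) on the left, with no gap visible. One tighter height check on the head top, then I hand in.

Run:
```python
from m import *
for i in range(2):
    q,e=vision.camera("top"); W=cloud("top",e)
    u,v=proj("top",[[.588,-.2367,.105]])[0].round().astype(int); c=W[v-3:v+4,u-3:u+4,2]; print("head top",np.median(c).round(4),c.std().round(4))
    R=np.hypot(W[...,0]-.588,W[...,1]+.2367); b=(R>.0155)&(R<.0175)&(W[...,2]>.06)&(W[...,2]<.073); print("bush",np.median(W[b][:,2]).round(4))
K=cloud("top",e); m=(K[...,2]>.08)&(np.hypot(K[...,0]-.4665,K[...,1]+.2595)<.02); print("knob along", (K[m][:,:2].mean(0)-[.588,-.2367])@[np.cos(.1868),np.sin(.1868)] if m.sum() else None, m.sum())
t=(K[...,2]>.08)&(np.hypot(K[...,0]-.458,K[...,1]+.3755)<.012); print("thin",K[t].mean(0) if t.sum() else None)
```

```text
head top 0.1044 0.0013
bush 0.0692
head top 0.1043 0.1206
bush 0.0691
knob along -0.12980026584287 2089
thin [ 0.45823616 -0.37560973  0.08973613]
```

```bash
python3 -c "
from bench import r,close_job
print(close_job())"
```

```text
the job is handed in; nothing more can be done
None
```

I took the thick pin from the block, stood it in the bush and slid the drawbar by the knob until the pin dropped into the eye. I then eased the bar back, let go, and pushed the pin home with shut fingers. The job is handed in at about 21 s of the 67 s allowed.

**Checks that agreed:**
- **Seating:** the head top was 35.2 mm above the bush top, against 35 mm for a flush flange. The close view showed no gap.
- **Drawbar:** its origin ended about 99 mm short of the bore axis, inside the 71.5 to 109 mm range. This comes from where the gripper let go of the knob.
- **Forces:** the largest I read were about 9 N on the knob after the pin locked the bar, and about 12 N in the final push. These are readings at the end of each move, so brief peaks between them were not seen.
- **Thin pin:** it measured in the same place as at the start.

**Checks that failed, disagreed or were not made:**
- **Ball catch:** I saw no distinct 5 to 15 N step at the ball. The push stayed at 3 to 4 N until it rose to 12 N at the seat.
- **Overshoot:** I sent one 3 mm slide after the pin had already dropped, before reading that it had. That caused the 9 N, and I backed it off.
- **Knob picture check:** the last camera reading of the knob (-130 mm) was not usable, because its mask included part of the arm.
- **Spoon and cap:** I did not re-measure them. The arm was never moved down near them.

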